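# Push a cracked bisque dish through the dust flap of the shard box

### The job

Throw away the cracked dish lying on the loading tray of the shard box: without picking it up, push it gently along the tray with the fingertips, in through the hanging dust flap, until it drops down the chute into the box. Then take your fingers back out so that the flap swings shut behind them, and leave the sound dish, the beaker, the glaze jar and the brush around the box where they are.

Things in the scene. Friction and masses are not known exactly. Their poses are not given: they have to be found in the camera images.
- shard_box: Grey steel shard box, fixed to the bench: 430 mm long (plus a 45 mm duct stub behind), 180 wide, 250 high, clear roof; loading tray in front, flap, then a chute into a catch drawer (floor z = 8 mm, to x = 245). Origin: on the bench under the hanging flap, midway across. x = feed direction (from the tray's open end in through the flap), z up.
- tray_end (a point): Middle of the open end of the level steel loading tray, on its top face: 180 mm before the flap, 90 mm above the bench. Side guides, 18 mm high, inner faces 75 mm either side of the middle, run from here to the doorway. Nothing stands beyond this end. Axes as the box.
- header (a point): Middle of the underside of the rigid header beam over the flap, 140 mm above the tray; beam 20 mm high, from 7 mm before the flap to 9 mm behind it. The doorway below is 150 mm wide. An upright gripper's body hits the beam; tilted 30 to 45 degrees from vertical, tips leading in the feed direction, it passes under. Axes as the box.
- lip (a point): Middle of the lip where the level tray floor ends inside the box, 40 mm past the flap, 90 mm above the bench. Beyond it a smooth steel chute drops at 50 degrees. A piece tips and slides down by itself once its middle is past the lip, so the fingertips must follow it 10 to 25 mm in past the hanging flap's plane. Axes as the box.
- flap (a joint): Orange dust flap, a 3 mm plate 144 mm wide, 131 mm long, 0.16 kg, hung in the doorway from a rod across it, 225 mm above the bench; lower edge 4 mm above the tray. In rad: 0 = hanging shut on its stop (it cannot swing out over the tray), growing inwards and up to 1.45. Opens at a push under 2 N by the piece or the fingers; falls shut within about 1 s when let go.
- reject: Cracked salmon bisque dish, rim down on the tray, front (+x, +y) corner broken off, 0.28 kg. 70 mm along x, 100 along y, 36 high plus a 4 mm foot ring on top. Origin: centre of its underside, on the tray; z up, x within 12 degrees of the feed direction. Push its upright rear face (100 mm wide, 35 mm behind the origin) in the middle; two tips spread 30 to 60 mm keep it square.
- good_dish: Sound, pale dish of the same shape (70 x 100 x 40 mm), rim down on the bench beside the box. Origin: centre of its underside, z up. Must stay.
- beaker: Pale bisque beaker standing on the bench beside the box, 72 mm across, 85 mm high. Origin: centre of its underside, z up. Must stay.
- glaze_jar: Blue glaze jar with a white cap standing on the bench beside the box, 66 mm across, 80 mm high. Origin: centre of its underside, z up. Must stay.
- brush: Brush 180 mm long lying on the bench. Origin: about its middle, x along it. Must stay.
Mind the look-alikes: they are no part of the job. Leave any turquoise look-alike of the reject alone.

How it is judged:
By the outcome, as a careful person would: the job done as asked, in the order asked, and still so for the second after the job is handed in, with the robot touching nothing.
It also fails if it takes over 37 s, if anything falls off the work surface, if the arm or the gripper's body presses on something with over 40 N, if the wrist force passes 120 N, or if a joint passes its speed limit or range.

### The arm

A 6-joint arm with a two-finger parallel gripper is mounted at the origin on the work surface. World frame = base frame: x ahead of the robot, y to its left, z up, the work surface at z = 0. Lengths are in mm, angles in rad, forces in N, time in s.
With the tool pointing down it reaches from about 300 to 750 mm from the base axis. Payload 8.5 kg.
Tool frame: the origin (TCP) lies at the very end of the fingers, on their centre line; the grasp point (between the pads) lies 19 mm behind it; z points along the fingers, x is the direction in which the jaws open and shut, and the axes are right-handed (so a half turn about z gives the same grasp; the last joint's range is limited). The gripper opens to 85 mm and grips with 20 to 120 N. Pads are 22 mm wide; open, the fingers measure 114 mm over their backs; the gripper's body (76 mm by 85 mm) begins 54 mm behind the grasp point. The pads swing forward as they close: fully open they stand 13 mm farther back than shut.
Start: joints at [1.018, 0.381, 1.297, -0, 1.464, -0.215], TCP at [182.267, 518.902, 231.322] pointing down, gripper open.
Joint ranges: [-3.11, 3.11], [-0.89, 2.33], [0.22, 2.48], [-1.42, 4.56], [0.17, 2.85], [-2.88, 2.88]. Speed limits (rad/s): [2.39, 2.39, 3.14, 3.14, 3.14, 3.14].

### API

Orientations are given as a unit quaternion [w, x, y, z].
In Python, from bench import sense, get_image, close_job, spot_in, outline_of gives the robot as it stands.
- The arm moves only by the tool arm_command, never from a script. Its argument "commands" is a list of rows, each a list of 4 numbers: the shift along the tool's x, y, z in mm, then the turn about the tool's z in degrees. In form: [[tx, ty, tz, spin], ...]. A call has 1 to 12 rows; each row is the pose to reach, as a shift and turn from the pose measured when the call began, along the tool's axes at that moment; what a row does not reach only later rows make up. A row lasts 1/8 s, in which the tool goes at most 62.5 mm and 10.7 degrees, less where a joint would pass 70% of its speed; a pose out of reach is approached as far as the arm can. A call with a gripper value outside its range is refused whole. "claw" is the opening in per cent of the stroke, from 0 (shut) to 100 (fully open), set as the call begins (left out, the last holds). The fingers move at their own pace and stop on an object; "newtons" is the grip in N (left out, the last holds). Time passes only in rows, so rows that repeat a pose let the fingers close. It gives the time, the measured TCP pose, the force and the opening at its end, in the units of the state.
- sense(): the state, without advancing time (a new reading comes with each control period).
- get_image(name): name is "side" or "top" or "wrist"; returns a dict with "img" (420x560x3 uint8, red, green, blue), "depth" (420x560 float32, mm along the optical axis (not along the pixel's ray), 0 where there is no reading), "K" (3x3 intrinsics, pixels), "R" (3x3) and "t" (3): a world point X has camera coordinates R X + t. Camera axes: x right, y down, z forward; pixel columns grow to the right and rows downward; lengths in mm; the calibration is good to about 2 mm. A picture is of the moment at which its call begins.
- close_job(): hands the job in, once; it reports no verdict.
Trained networks look in a picture, given as the dict that the camera call returned (one of the last four; its "shot" number tells which), for a name from the list of things; names that differ only in an ending like _2 or _b are one class to them, and where a whole thing is asked for, a point or a joint stands for the part that bears it (a point fixed in the world has none). Each returns a list of dicts, best first, with "score" (0 to 1); they miss things now and then, are a little off and sometimes report something else, mostly with a low value. They report only what shows in the picture. A call takes as long as a camera call. They do not tell look-alikes from the thing itself.
- spot_in(picture, target): "location" ([x, y, z] in mm, in world coordinates, good to about 4 mm: the middle of the surface that is visible of it).
- outline_of(picture, target): "region" (420x560 bool, what is visible of it).
The state is a dict: "t": time; "joint_pos": joint angles; "joint_velocities": joint speeds; "joint_torque": joint torques, N m; "ee_pos": TCP position; "tool_rot": TCP orientation; "wrist_force": force on the tool from outside, world axes, zero at the start; "ft_torque": the same for the moment, N m; "gripper_width": finger opening in mm.
Only numpy, scipy, OpenCV 4.12 (cv2) and the standard library are available. Lean on these libraries where they do the work, as an engineer would, in place of code of your own. Each camera call takes 0.05 s, during which the arm holds its last target.

## Working session

There is one attempt and no reset: what is moved stays moved. The work goes in short steps, Python scripts to look and compute and a tool call to move; the robot and the scene stay as the last step left them, time stands still between calls to the robot, and variables do not carry over. Pictures are saved under pics/ and viewed, and the job is handed in when it is done.

Besides the shell and the picture viewer there is one more tool, called after "Emit:" as name([rows], argument=value, ...), one row to a line, values as JSON. arm_command: Moves the arm, as the interface text tells. Its arguments: {"type":"object","properties":{"commands":{"type":"array","items":{"type":"array","items":{"type":"number"}}},"claw":{"type":"number"},"newtons":{"type":"number"}},"required":["commands"]}

```bash
mkdir -p pics; ls; python3 - <<'E'
from bench import *
import cv2,numpy as np,pickle
s=sense();print(s)
for n in ["side","top"]:
    p=get_image(n); pickle.dump(p,open(n+".pkl","wb"))
    cv2.imwrite(f"pics/{n}0.png",p["img"][:,:,::-1])
    print(n,p["K"].tolist(),p["R"].tolist(),p["t"])
    for o in ["reject","shard_box","flap","good_dish","beaker","glaze_jar","brush"]:
        print(o,[(np.round(d["location"]).tolist(),round(d["score"],2)) for d in spot_in(p,o)][:3])
E
```

```text
pics
{'t': 0.0, 'joint_pos': array([ 1.01771029e+00,  3.81226751e-01,  1.29826272e+00, -5.31577172e-06,
        1.46359374e+00, -2.15321455e-01]), 'joint_velocities': array([ 0.00086264, -0.00207533, -0.00024546, -0.00096665,  0.00077262,
        0.00014283]), 'joint_torque': array([-6.82015761e-04, -4.48454905e+01, -2.31278372e+01, -1.85211670e-04,
        4.76853980e-03,  1.61900368e-05]), 'ee_pos': array([182.11707088, 518.66607451, 230.69460194]), 'tool_rot': array([ 2.93477429e-04,  8.15897520e-01,  5.78196058e-01, -6.85067949e-04]), 'wrist_force': array([ 0.72460479,  0.42213444, -0.79607194]), 'ft_torque': array([ 0.03499597, -0.03941646, -0.01660363]), 'gripper_width': 85.49797865197337}
side [[418.53230245929575, 0.0, 278.834752570748], [0.0, 418.53230245929575, 207.42028480370652], [0.0, 0.0, 1.0]] [[-0.8525692803144735, -0.5225956570029768, 0.00440471857076471], [-0.4028925749554251, 0.6518692021578564, -0.6424516451250374], [0.33287113919630795, -0.5495091651280322, -0.7663135664533453]] [568.69074392 256.43871747 837.53634701]
reject [([561.0, 50.0, 126.0], 0.85), ([722.
[... 280 characters left out ...]
85493, 0.0, 282.2022451504257], [0.0, 437.34572080385493, 213.20358071292327], [0.0, 0.0, 1.0]] [[0.014262794361126695, -0.9994552295972993, 0.02976267339508977], [-0.9915495643526525, -0.01797587805958032, -0.1284769599580109], [0.128941979700474, -0.027678725378847743, -0.9912657837494067]] [ 79.78415192 578.84571762 909.10530052]
reject [([562.0, 33.0, 126.0], 0.93), ([403.0, 184.0, 37.0], 0.84), ([734.0, 188.0, 39.0], 0.79)]
shard_box [([546.0, -118.0, 247.0], 0.69)]
flap [([553.0, -45.0, 148.0], 0.63), ([547.0, -118.0, 250.0], 0.27)]
good_dish [([737.0, -4.0, 38.0], 0.65)]
beaker [([381.0, -89.0, 32.0], 0.71)]
glaze_jar [([707.0, -190.0, 81.0], 0.88)]
brush [([596.0, 363.0, 17.0], 0.6)]
```

View pics/side0.png

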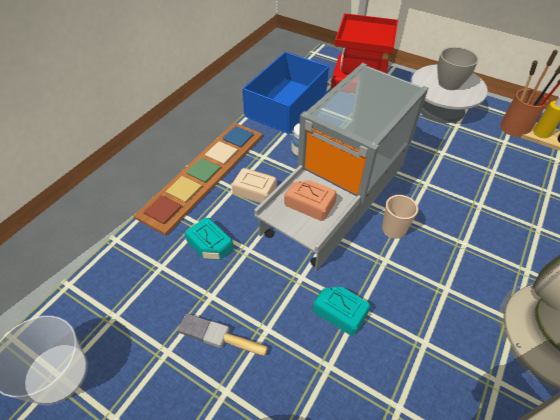

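View pics/top0.png

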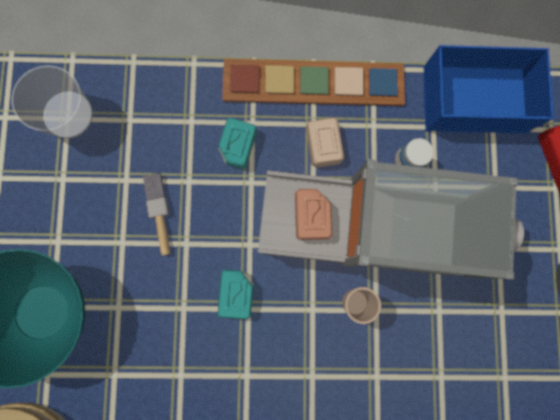

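```bash
cat > h.py <<'E'
import numpy as np,cv2,pickle
def onplane(p,u,v,z):
    K,R,t=p["K"],p["R"],p["t"]
    d=R.T@np.linalg.inv(K)@np.array([u,v,1.]); c=-R.T@t
    return c+d*(z-c[2])/d[2]
def cloud(p):
    K,R,t=p["K"],p["R"],p["t"]; d=p["depth"]
    v,u=np.mgrid[:d.shape[0],:d.shape[1]]
    X=np.stack([(u-K[0,2])/K[0,0]*d,(v-K[1,2])/K[1,1]*d,d],-1)
    W=(X-t)@R; W[d==0]=np.nan
    return W
def proj(p,X):
    c=np.asarray(X)@p["R"].T+p["t"]; c=c@p["K"].T
    return c[...,:2]/c[...,2:]
E
python3 - <<'E'
from h import *
for n,(x0,y0,x1,y1),f in [("top",(250,150,530,290),2.85),("side",(240,60,440,280),2.7)]:
    p=pickle.load(open(n+".pkl","rb"))
    im=cv2.resize(p["img"][y0:y1,x0:x1,::-1],None,fx=f,fy=f,interpolation=cv2.INTER_CUBIC)
    cv2.imwrite(f"pics/{n}z.png",im)
p=pickle.load(open("top.pkl","rb"));W=cloud(p);im=p["img"]
z=W[...,2]
def rect(m,name):
    m=m.astype(np.uint8);n,l,s,c=cv2.connectedComponentsWithStats(m)
    for i in range(1,n):
        if s[i,4]>150:
            P=W[l==i][:,:2].astype(np.float32); print(name,s[i].tolist(),np.round(W[l==i].mean(0),1),cv2.minAreaRect(P))
rect((abs(z-90)<4),"tray"); rect(abs(z-250)<4,"roof"); rect(abs(z-128)<4,"dish128")
r=im[...,0].astype(int);
m=(abs(z-127)<8)
p2=W[m];print(np.nanmin(p2,0),np.nanmax(p2,0))
E
```

```text
tray [442, 48, 109, 69, 346] [ 902.1 -414.5   90. ] ((863.5877075195312, -364.4049072265625), (227.1540985107422, 147.81910705566406), 89.73019409179688)
tray [15, 68, 54, 56, 220] [827.6 619.   90.1] ((820.1286010742188, 607.676513671875), (66.31765747070312, 131.52232360839844), 54.12212371826172)
tray [259, 176, 96, 83, 4596] [562.8  47.1  89.6] ((564.181640625, 36.15727233886719), (190.21484375, 150.94393920898438), 84.68362426757812)
roof [359, 159, 159, 120, 15029] [ 543.1 -166.7  249. ] ((543.8333129882812, -169.8827667236328), (259.8597106933594, 180.7042694091797), 84.30207061767578)
dish128 [297, 189, 35, 50, 1300] [564.4  30.8 126.5] ((566.8092651367188, 29.432857513427734), (96.82827758789062, 66.60260009765625), 0.9899118542671204)
[ 447.45816767 -280.63603974  119.1104367 ] [645.12692551  64.85130953 134.51799708]
```

View pics/topz.png

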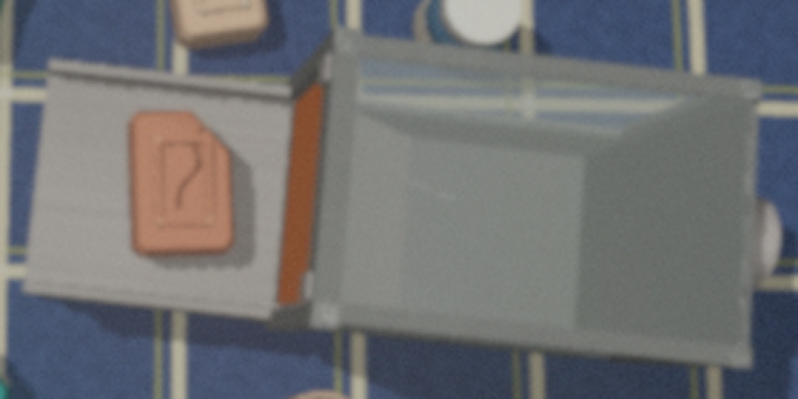

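View pics/sidez.png

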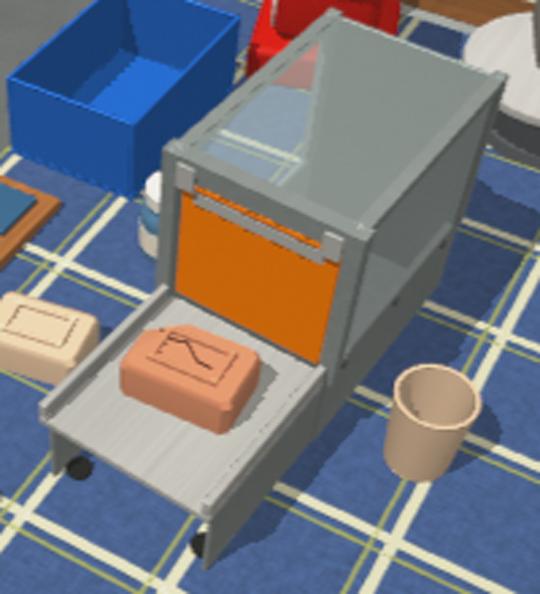

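```bash
python3 - <<'E'
from h import *
for n in ["side","top"]:
    p=pickle.load(open(n+".pkl","rb"));W=cloud(p)
    print(n,"cam at",np.round(-p["R"].T@p["t"]))
    print("tcp",proj(p,np.array([182,519,231.])),"base",proj(p,np.array([0,0,0.])))
    for u,v in ([(30,280),(80,330),(20,400),(45,80),(70,115),(160,200)] if n=="top" else [(530,300),(510,310),(550,240),(40,370),(550,380),(450,90),(450,60)]):
        print((u,v),np.round(W[v,u]))
p=pickle.load(open("side.pkl","rb"));W=cloud(p)
# flap plane
im=p["img"].astype(int);m=(im[...,0]>170)&(im[...,1]<125)&(im[...,2]<40)
P=W[m];P=P[~np.isnan(P).any(1)];c=np.median(P,0);_,s,v=np.linalg.svd(P-P.mean(0));print(len(P),c,P.mean(0),v[2],P.min(0),P.max(0))
E
python3 - <<'E'
import sys;sys.path.insert(0,'.')
from bench import *
import cv2
p=get_image("wrist");cv2.imwrite("pics/w0.png",p["img"][:,:,::-1]);s=sense()
print((-p["R"].T@p["t"]).round(),s["ee_pos"])
E
```

```text
side cam at [309. 590. 804.]
tcp [416.43650584 565.57947217] base [563.01996709 335.56742402]
(530, 300) [ 75. -38.  12.]
(510, 310) [106.   7.  12.]
(550, 240) [  62. -237.    1.]
(40, 370) [830. 592.   4.]
(550, 380) [ 12. 112.  10.]
(450, 90) [ 428. -564.   91.]
(450, 60) [ 466. -640.  137.]
top cam at [456. 115. 973.]
tcp [  9.68834789 441.24457298] base [320.58422071 491.67043979]
(30, 280) [427. 623.  17.]
(80, 330) [337. 473. 107.]
(20, 400) [177. 633.  -4.]
(45, 80) [855. 605.  60.]
(70, 115) [797. 573.   5.]
(160, 200) [604. 356.  21.]
3327 [599.77722765 -49.80511403 163.32270995] [ 621.40173601 -266.07924327  156.30640226] [-0.32914541 -0.09642955 -0.93934267] [ 484.69983252 -703.75809568   41.968638  ] [824.37740762 -35.35026325 229.85766497]
[104. 545. 375.] [182.26708442 518.88898086 231.32612779]
```

View pics/w0.png

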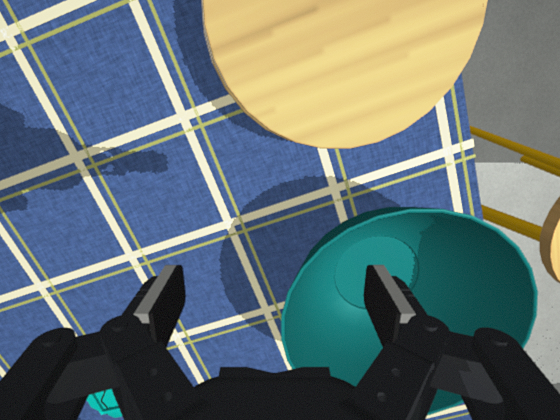

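```bash
cat >> h.py <<'E'
def q2R(q):
    from scipy.spatial.transform import Rotation as Ro
    return Ro.from_quat([q[1],q[2],q[3],q[0]]).as_matrix()
def rows(s,pts,spins=None):
    R=q2R(s["tool_rot"])
    d=(np.atleast_2d(pts)-s["ee_pos"])@R
    return [[int(round(a)) for a in r] for r in d]
E
python3 - <<'E'
from bench import *
from h import *
s=sense();R=q2R(s["tool_rot"]);print(R.round(3).tolist())
pts=[];z=231
for i,a in enumerate(np.radians(70.6-6.3*np.array([0,0.3,1]+list(range(2,11))))):
    z=min(400,z+58); r=545
    pts.append([r*np.cos(a),r*np.sin(a),z])
print(np.round(pts[-1]),rows(s,pts))
p=pickle.load(open("side.pkl","rb"))
print(proj(p,np.array([[50,-700,0.],[50,-700,300],[0,-500,0]])))
E
```

```text
[[0.331, 0.943, -0.0], [0.943, -0.331, -0.0], [-0.0, -0.0, -1.0]]
[540.  72. 400.] [[-5, 0, -58], [-5, 18, -116], [-8, 60, -169], [-18, 119, -169], [-34, 177, -169], [-57, 232, -169], [-86, 285, -169], [-120, 334, -169], [-159, 380, -169], [-203, 420, -169], [-251, 456, -169], [-303, 486, -169]]
[[580.14999968 133.08995384]
 [649.3547967   36.20221599]
 [591.14245822 181.27040674]]
```

Emit:
arm_command([
  [-5,0,-58,0],
  [-5,18,-116,0],
  [-8,60,-169,8],
  [-18,119,-169,16],
  [-34,177,-169,24],
  [-57,232,-169,32],
  [-86,285,-169,40],
  [-120,334,-169,48],
  [-159,380,-169,56],
  [-203,420,-169,64],
  [-251,456,-169,72],
  [-303,486,-169,76],
], claw=50)

```text
t: 2.35
ee_pos: [540.8, 70.0, 400.0]
tool_rot: [-0.0, 0.999, -0.048, -0.0]
wrist_force: [0.1, -0.4, 0.4]
gripper_width: 42.5
```

```bash
python3 - <<'E'
from bench import *
from h import *
s=sense();R=q2R(s["tool_rot"]);print(s["t"],s["ee_pos"],R.round(3).tolist(),s["joint_pos"].round(3),s["gripper_width"])
E
```

```text
2.35 [540.83650575  69.9975059  400.01692745] [[0.995, -0.096, -0.0], [-0.096, -0.995, 0.0], [-0.0, -0.0, -1.0]] [-0.088  0.317  0.921  0.     1.904  0.008] 42.492292203993564
```

```bash
python3 - <<'E'
from bench import *
from h import *
s=sense()
pts=[[545*np.cos(a),545*np.sin(a),400] for a in np.radians(7.4-6.3*np.arange(1,15))]
print(np.round(pts[-1]),rows(s,pts))
E
```

```text
[  87. -538.  400.] [[10, 59, 0], [13, 119, 0], [10, 178, 0], [1, 238, 0], [-15, 295, 0], [-37, 351, 0], [-65, 404, 0], [-99, 453, 0], [-138, 499, 0], [-182, 540, 0], [-230, 576, 0], [-281, 606, 0], [-336, 630, 0], [-393, 649, 0]]
```

Emit:
arm_command([
  [10,59,0,0],
  [13,119,0,0],
  [10,178,0,0],
  [1,238,0,0],
  [-15,295,0,0],
  [-37,351,0,0],
  [-65,404,0,0],
  [-99,453,0,0],
  [-138,499,0,0],
  [-182,540,0,0],
  [-230,576,0,0],
  [-281,606,0,0],
])

```text
t: 3.85
ee_pos: [200.9, -507.0, 399.8]
tool_rot: [-0.0, 0.999, -0.048, -0.0]
wrist_force: [0.7, -1.1, 0.6]
gripper_width: 42.7
```

```bash
python3 - <<'E'
from bench import *
from h import *
s=sense();R=q2R(s["tool_rot"]);print(s["t"],s["ee_pos"],R.round(3).tolist(),s["joint_pos"].round(3),s["gripper_width"])
p=get_image("wrist");cv2.imwrite("pics/w1.png",p["img"][:,:,::-1])
E
```

```text
3.85 [ 200.92842462 -507.04210427  399.83978176] [[0.995, -0.096, -0.0], [-0.096, -0.995, 0.0], [-0.0, -0.0, -1.0]] [-1.41   0.317  0.922 -0.     1.903 -1.314] 42.668470744920626
```

View pics/w1.png

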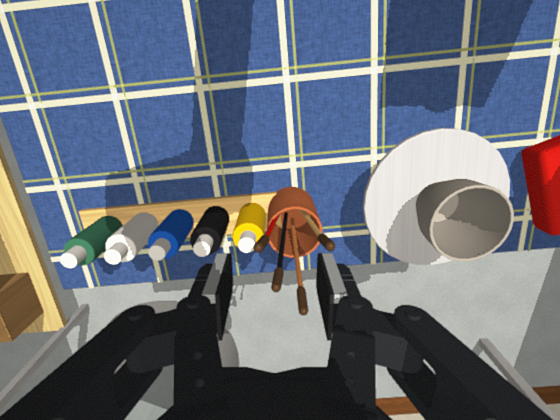

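Emit:
arm_command([
  [-50,30,-20,0],
  [-100,60,-40,0],
  [-132,90,-50,0],
  [-132,140,-50,0],
  [-132,190,-50,0],
  [-132,240,-50,0],
  [-132,290,-50,0],
  [-132,330,-50,0],
  [-132,370,-50,0],
])

```text
t: 5.03
ee_pos: [26.6, -730.2, 381.3]
tool_rot: [0.018, 0.999, -0.051, -0.0]
wrist_force: [0.2, -0.6, -0.3]
gripper_width: 42.7
```

```bash
cat > st.py <<'E'
from bench import *
from h import *
s=sense();R=q2R(s["tool_rot"]);f=np.array([-.0965,-.9953,0])
print(round(s["t"],2),s["ee_pos"].round(1),R.round(3).tolist(),s["joint_pos"].round(3),"tilt",np.degrees(np.arctan2(R[:,2]@f,-R[2,2])).round(1),s["wrist_force"].round(1))
E
python3 st.py
```

```text
5.03 [  26.6 -730.2  381.3] [[0.995, -0.102, -0.002], [-0.102, -0.994, -0.035], [0.002, 0.035, -0.999]] [-1.697  0.746  0.221  0.003  2.138 -1.593] tilt 2.0 [ 0.2 -0.6 -0.3]
```

Emit:
arm_command([
  [0,60,-10,0],
  [0,120,-20,0],
  [0,180,-20,0],
  [0,240,-20,0],
])

```text
t: 5.52
ee_pos: [8.3, -773.2, 330.9]
tool_rot: [0.036, 0.998, -0.051, 0.001]
wrist_force: [0.3, -0.6, 1.4]
gripper_width: 42.1
```

```bash
python3 st.py
```

```text
5.53 [   8.3 -773.2  330.9] [[0.995, -0.102, -0.002], [-0.102, -0.992, -0.072], [0.005, 0.072, -0.997]] [-1.715  0.816  0.222  0.01   2.032 -1.609] tilt 4.1 [ 0.3 -0.6  1.4]
```

Emit:
arm_command([
  [0,50,-40,0],
  [0,100,-80,0],
  [0,150,-120,0],
  [0,200,-160,0],
  [0,250,-200,0],
  [0,300,-240,0],
])

```text
t: 6.28
ee_pos: [-8.6, -760.6, 366.4]
tool_rot: [0.054, 0.997, -0.051, 0.002]
wrist_force: [-0.2, -0.5, 0.6]
gripper_width: 42.9
```

```bash
python3 st.py
```

```text
6.28 [  -8.6 -760.6  366.4] [[0.995, -0.102, -0.002], [-0.101, -0.989, -0.109], [0.009, 0.108, -0.994]] [-1.743  0.768  0.222  0.018  2.043 -1.631] tilt 6.2 [-0.2 -0.5  0.6]
```

Emit:
arm_command([
  [2,50,-30,0],
  [4,100,-60,0],
])

```text
t: 6.52
ee_pos: [-12.4, -765.3, 375.3]
tool_rot: [0.074, 0.996, -0.051, 0.002]
wrist_force: [0.2, 0.9, 0.5]
gripper_width: 42.9
```

```bash
python3 st.py
```

```text
6.53 [ -12.4 -765.3  375.3] [[0.995, -0.102, -0.003], [-0.101, -0.984, -0.147], [0.012, 0.146, -0.989]] [-1.749  0.758  0.222  0.026  2.016 -1.634] tilt 8.4 [0.2 0.9 0.5]
```

Each call yields about 2° of tilt; two rows suffice. I'll try one row.

Emit:
arm_command([
  [5,50,-25,0],
])

```text
t: 6.65
ee_pos: [-12.0, -771.3, 379.1]
tool_rot: [0.089, 0.995, -0.051, 0.003]
wrist_force: [1.2, 0.8, -0.3]
gripper_width: 43.0
```

Emit:
arm_command([
  [5,50,-25,0],
  [10,100,-40,0],
])

```text
t: 6.9
ee_pos: [-11.0, -780.5, 382.6]
tool_rot: [0.109, 0.993, -0.051, 0.003]
wrist_force: [-0.2, -0.2, 0.6]
gripper_width: 43.0
```

```bash
python3 st.py
```

```text
6.9 [ -11.  -780.5  382.6] [[0.995, -0.102, -0.004], [-0.1, -0.971, -0.217], [0.018, 0.216, -0.976]] [-1.747  0.753  0.222  0.037  1.951 -1.628] tilt 12.5 [-0.2 -0.2  0.6]
```

Emit:
arm_command([
  [10,55,-15,0],
  [20,100,-30,0],
])

```text
t: 7.15
ee_pos: [-2.6, -793.6, 379.4]
tool_rot: [0.128, 0.991, -0.051, 0.004]
wrist_force: [0.3, 0.2, -0.1]
gripper_width: 42.3
```

Emit:
arm_command([
  [10,55,-15,0],
  [20,100,-30,0],
])

```text
t: 7.4
ee_pos: [5.2, -804.9, 379.9]
tool_rot: [0.147, 0.988, -0.05, 0.006]
wrist_force: [0.3, -0.1, 0.6]
gripper_width: 42.5
```

Emit:
arm_command([
  [10,55,-15,0],
  [20,100,-30,0],
])

```text
t: 7.65
ee_pos: [12.4, -814.3, 383.6]
tool_rot: [0.167, 0.985, -0.05, 0.007]
wrist_force: [-0.5, 0.2, 0.1]
gripper_width: 42.6
```

Emit:
arm_command([
  [10,55,-10,0],
  [20,100,-20,0],
])

```text
t: 7.9
ee_pos: [19.0, -826.2, 383.7]
tool_rot: [0.187, 0.981, -0.05, 0.008]
wrist_force: [-0.9, 1.2, -0.5]
gripper_width: 43.0
```

```bash
python3 st.py
```

```text
7.9 [  19.  -826.2  383.7] [[0.995, -0.101, -0.002], [-0.094, -0.925, -0.367], [0.035, 0.365, -0.93]] [-1.705  0.767  0.223  0.048  1.779 -1.585] tilt 21.4 [-0.9  1.2 -0.5]
```

Emit:
arm_command([
  [-15,55,0,0],
  [-30,100,0,0],
])

```text
t: 8.15
ee_pos: [-14.9, -844.1, 374.3]
tool_rot: [0.205, 0.977, -0.05, 0.009]
wrist_force: [-0.0, 0.3, -1.1]
gripper_width: 42.5
```

Emit:
arm_command([
  [-15,55,0,0],
  [-30,100,0,0],
])

```text
t: 8.4
ee_pos: [-47.1, -858.8, 367.9]
tool_rot: [0.224, 0.973, -0.05, 0.009]
wrist_force: [-0.8, 0.0, -1.1]
gripper_width: 42.8
```

```bash
python3 st.py
```

```text
8.4 [ -47.1 -858.8  367.9] [[0.995, -0.102, -0.005], [-0.094, -0.894, -0.437], [0.04, 0.436, -0.899]] [-1.79   0.8    0.223  0.091  1.674 -1.657] tilt 25.9 [-0.8  0.  -1.1]
```

Emit:
arm_command([
  [10,55,5,0],
  [20,100,10,0],
])

```text
t: 8.65
ee_pos: [-36.4, -876.9, 358.8]
tool_rot: [0.244, 0.969, -0.05, 0.009]
wrist_force: [0.1, -0.4, 0.4]
gripper_width: 42.9
```

Emit:
arm_command([
  [10,55,5,0],
  [20,100,10,0],
])

```text
t: 8.9
ee_pos: [-25.8, -892.3, 353.7]
tool_rot: [0.263, 0.963, -0.05, 0.01]
wrist_force: [-0.4, 0.1, -0.9]
gripper_width: 42.8
```

Emit:
arm_command([
  [10,55,5,0],
  [20,100,10,0],
])

```text
t: 9.15
ee_pos: [-16.2, -905.2, 352.5]
tool_rot: [0.282, 0.958, -0.049, 0.01]
wrist_force: [0.7, 0.2, -0.8]
gripper_width: 42.8
```

Emit:
arm_command([
  [10,55,5,0],
  [20,100,10,0],
])

```text
t: 9.4
ee_pos: [-7.2, -916.2, 354.8]
tool_rot: [0.302, 0.952, -0.049, 0.011]
wrist_force: [-0.4, 0.1, 0.2]
gripper_width: 42.5
```

Emit:
arm_command([
  [10,55,5,0],
  [20,100,10,0],
])

```text
t: 9.65
ee_pos: [1.0, -925.1, 360.6]
tool_rot: [0.322, 0.946, -0.048, 0.012]
wrist_force: [0.8, 0.2, 0.2]
gripper_width: 42.6
```

```bash
python3 st.py
```

```text
9.65 [   1.  -925.1  360.6] [[0.995, -0.1, -0.008], [-0.084, -0.789, -0.609], [0.054, 0.607, -0.793]] [-1.72   0.846  0.222  0.084  1.423 -1.602] tilt 37.4 [0.8 0.2 0.2]
```

```bash
cat > path.py <<'E'
from bench import *
from h import *
def dens(P,step=58):
    out=[]
    for a,b in zip(P[:-1],P[1:]):
        a=np.array(a,float);b=np.array(b,float);n=int(np.ceil(np.linalg.norm(b-a)/step))
        out+=[a+(b-a)*k/n for k in range(1,n+1)]
    return out
E
python3 - <<'E'
from path import *
s=sense()
arc=[[560*np.cos(a),560*np.sin(a),430] for a in np.radians(np.arange(-86,1,6))]
P=dens([s["ee_pos"]]+arc[:1])+arc[1:]
print(len(P));r=rows(s,P);print(r[:12],np.round(P[11]));
E
```

```text
21
[[2, -36, -40], [3, -72, -80], [5, -107, -119], [6, -143, -159], [8, -179, -199], [9, -215, -239], [11, -251, -279], [68, -262, -283], [124, -278, -292], [178, -299, -304], [228, -324, -320], [276, -352, -338]] [ 313. -464.  430.]
```

Emit:
arm_command([
  [2,-36,-40,0],
  [3,-72,-80,-1],
  [5,-107,-119,-2],
  [6,-143,-159,-3],
  [8,-179,-199,-3],
  [9,-215,-239,-3],
  [11,-251,-279,-3],
  [68,-262,-283,-3],
  [124,-278,-292,-3],
  [178,-299,-304,-3],
  [228,-324,-320,-3],
  [276,-352,-338,-3],
])

```text
t: 11.15
ee_pos: [314.9, -463.7, 430.4]
tool_rot: [0.322, 0.946, -0.024, 0.004]
wrist_force: [0.6, -0.3, 0.0]
gripper_width: 43.0
```

```bash
python3 st.py; python3 - <<'E'
from path import *
s=sense()
arc=[[560*np.cos(a),560*np.sin(a),430] for a in np.radians(np.arange(-50,1,6))]
P=[s["ee_pos"]]+arc+[[570,58,430],[580,115,430],[590,170,430]]
r=rows(s,P);print(len(r)-1,r[1:]);
E
```

```text
11.15 [ 314.9 -463.7  430.4] [[0.999, -0.048, -0.008], [-0.042, -0.791, -0.61], [0.023, 0.61, -0.792]] [-1.039  0.113  1.253 -0.344  1.214 -0.961] tilt 37.5 [ 0.6 -0.3  0. ]
12 [[44, -30, -21], [85, -64, -46], [121, -100, -73], [153, -140, -103], [179, -182, -134], [199, -226, -167], [214, -271, -202], [223, -317, -237], [226, -363, -273], [233, -425, -320], [240, -471, -355], [248, -515, -388]]
```

Emit:
arm_command([
  [44,-30,-21,0],
  [85,-64,-46,0],
  [121,-100,-73,0],
  [153,-140,-103,0],
  [179,-182,-134,0],
  [199,-226,-167,0],
  [214,-271,-202,0],
  [223,-317,-237,0],
  [226,-363,-273,0],
  [233,-425,-320,0],
  [240,-471,-355,0],
  [248,-515,-388,0],
])

```text
t: 12.65
ee_pos: [589.2, 167.7, 430.1]
tool_rot: [0.322, 0.946, -0.024, 0.005]
wrist_force: [0.9, -0.5, 0.8]
gripper_width: 42.8
```

```bash
python3 st.py; python3 - <<'E'
from path import *
p=get_image("side");cv2.imwrite("pics/s2.png",p["img"][:,:,::-1]);pickle.dump(p,open("side2.pkl","wb"))
s=sense()
F=np.array([556,-48.2,0]);f=np.array([-.0965,-.9953,0]);yb=np.array([.9953,-.0965,0])
L=lambda x,y,z:F+f*x+yb*y+[0,0,z]
P=dens([s["ee_pos"],L(-225,4,330),L(-190,4,200),L(-170,4,130)])
print(np.round(P),rows(s,P))
E
```

```text
12.65 [589.2 167.7 430.1] [[0.999, -0.048, -0.006], [-0.042, -0.791, -0.61], [0.025, 0.609, -0.792]] [ 0.327  0.6    0.518 -0.745  2.127  0.004] tilt 37.5 [ 0.9 -0.5  0.8]
[[586. 175. 379.]
 [582. 175. 330.]
 [581. 164. 287.]
 [579. 152. 243.]
 [578. 141. 200.]
 [577. 131. 165.]
 [576. 121. 130.]] [[-5, -30, 38], [-10, -60, 76], [-12, -77, 118], [-13, -94, 159], [-15, -111, 201], [-16, -125, 234], [-17, -138, 268]]
```

View pics/s2.png

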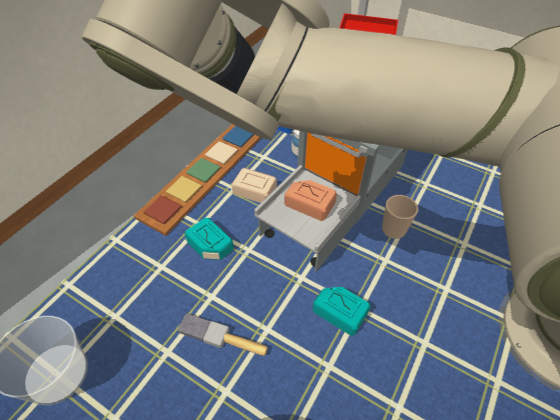

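Emit:
arm_command([
  [-5,-30,38,0],
  [-10,-60,76,0],
  [-12,-77,118,0],
  [-13,-94,159,0],
  [-15,-111,201,0],
  [-16,-125,234,0],
  [-17,-138,268,0],
  [-17,-138,268,0],
])

```text
t: 13.7
ee_pos: [575.9, 120.0, 128.6]
tool_rot: [0.322, 0.946, -0.02, 0.001]
wrist_force: [0.3, -0.5, 0.0]
gripper_width: 42.5
```

```bash
python3 st.py; python3 - <<'E'
from path import *
from bench import *
for n in ["side","wrist","top"]:
    p=get_image(n);cv2.imwrite(f"pics/{n}3.png",p["img"][:,:,::-1])
    if n!="wrist": print(proj(p,sense()["ee_pos"]))
s=sense()
F=np.array([556,-48.2,0]);f=np.array([-.0965,-.9953,0]);yb=np.array([.9953,-.0965,0])
L=lambda x,y,z:F+f*x+yb*y+[0,0,z]
P=[L(-170,4,115),L(-165,4,103),L(-155,4,103)]
print(np.round(P),rows(s,P))
E
```

```text
13.7 [575.9 120.  128.6] [[0.999, -0.039, -0.01], [-0.037, -0.791, -0.61], [0.016, 0.61, -0.792]] [ 0.263  0.676  1.243 -0.632  1.458  0.455] tilt 37.5 [ 0.3 -0.5  0. ]
[285.82153364 216.53052846]
[267.18333956 206.51963724]
[[576. 121. 115.]
 [576. 116. 103.]
 [575. 106. 103.]] [[-2, -10, 14], [-2, -13, 26], [-3, -5, 32]]
```

View pics/side3.png

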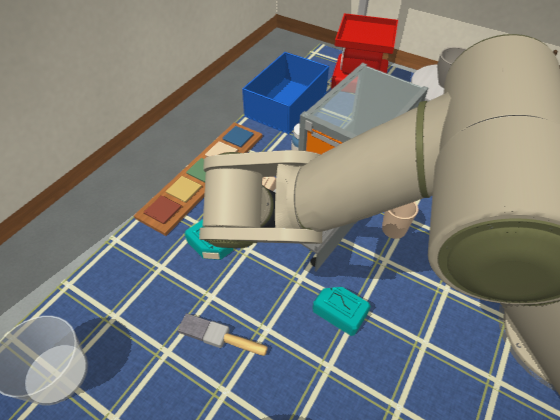

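View pics/wrist3.png

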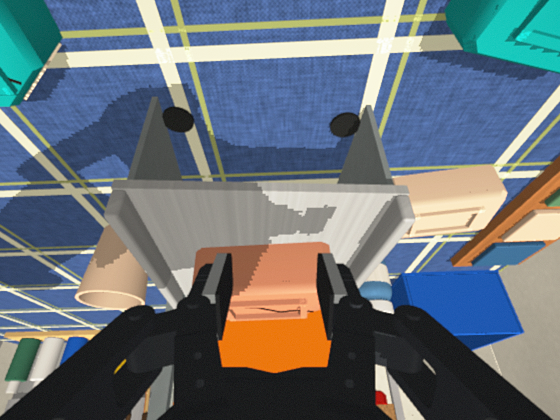

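View pics/top3.png

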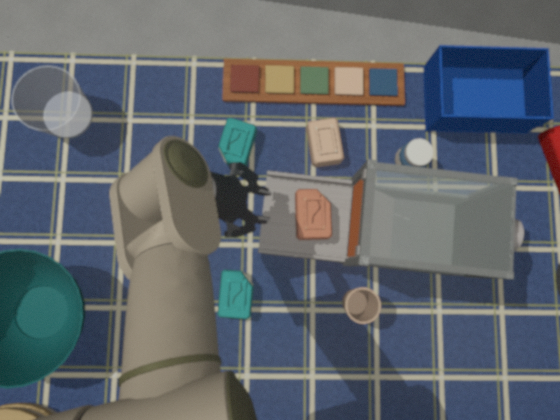

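```bash
python3 - <<'E'
from h import *
p=pickle.load(open("top.pkl","rb"))
F=np.array([556,-48.2,0]);f=np.array([-.0965,-.9953,0]);yb=np.array([.9953,-.0965,0])
L=lambda x,y,z:F+f*x+yb*y+[0,0,z]
im=p["img"][:,:,::-1].copy();im=cv2.resize(im[150:300,240:400],None,fx=5,fy=4.0*1.25/1.25*1.0,interpolation=cv2.INTER_CUBIC)
def d(X,c):
    u=proj(p,X);cv2.circle(im,(int((u[0]-240+.5)*5),int((u[1]-150+.5)*4)),3,c,-1)
for x in (-180,-100,-20):
    for y in (-75,75): d(L(x,y,108),(0,0,255)); d(L(x,y,90),(255,0,0))
for x in (-113,-43):
    for y in (-46,54): d(L(x,y,110),(0,255,0))
for y in(-75,75): d(L(-7,y,230),(255,255,0)); d(L(0,y*72/75,225),(255,0,255))
cv2.imwrite("pics/chk.png",im)
E
```

View pics/chk.png

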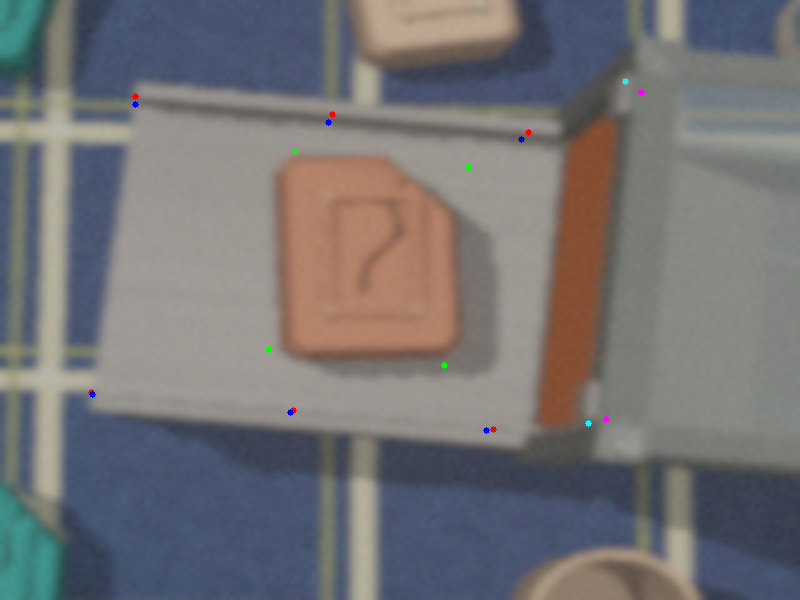

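```bash
python3 - <<'E'
from path import *
s=sense()
F=np.array([556,-48.2,0]);f=np.array([-.0965,-.9953,0]);yb=np.array([.9953,-.0965,0])
L=lambda x,y,z:F+f*x+yb*y+[0,0,z]
P=[L(-170,0,115),L(-165,0,103)]+[L(-165+d,0,103) for d in (12,24,34,40,46,52,58,64)]
print(np.round(P[-1]),rows(s,P))
E
```

```text
[566.  52. 103.] [[-6, -10, 14], [-6, -13, 26], [-7, -4, 33], [-8, 6, 41], [-8, 14, 47], [-9, 18, 50], [-9, 23, 54], [-9, 28, 58], [-10, 33, 61], [-10, 37, 65]]
```

Emit:
arm_command([
  [-6,-10,14,0],
  [-6,-13,26,0],
  [-7,-4,33,0],
  [-8,6,41,0],
  [-8,14,47,0],
  [-9,18,50,0],
  [-9,23,54,0],
  [-9,28,58,0],
  [-10,33,61,0],
  [-10,37,65,0],
])

```text
t: 15.1
ee_pos: [565.7, 52.5, 102.9]
tool_rot: [0.321, 0.947, -0.021, 0.005]
wrist_force: [0.5, 3.3, 2.5]
gripper_width: 42.7
```

```bash
python3 st.py; python3 - <<'E'
from path import *
for n in ["wrist","top"]:
    p=get_image(n);cv2.imwrite(f"pics/{n}4.png",p["img"][:,:,::-1])
cv2.imwrite("pics/top4z.png",cv2.resize(p["img"][150:290,200:400,::-1],None,fx=4,fy=4))
E
```

```text
15.1 [565.7  52.5 102.9] [[0.999, -0.042, -0.003], [-0.036, -0.792, -0.609], [0.023, 0.608, -0.793]] [ 0.158  0.651  1.387 -0.674  1.298  0.454] tilt 37.4 [0.5 3.3 2.5]
```

View pics/wrist4.png

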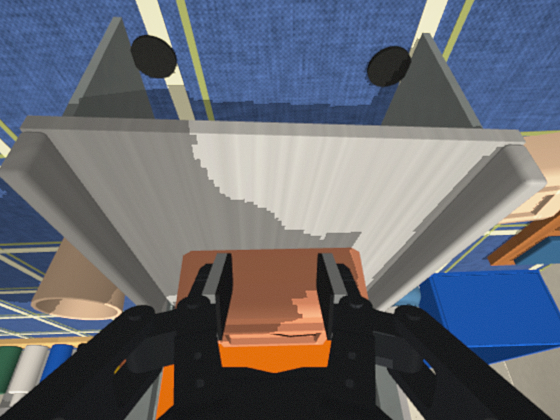

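View pics/top4z.png

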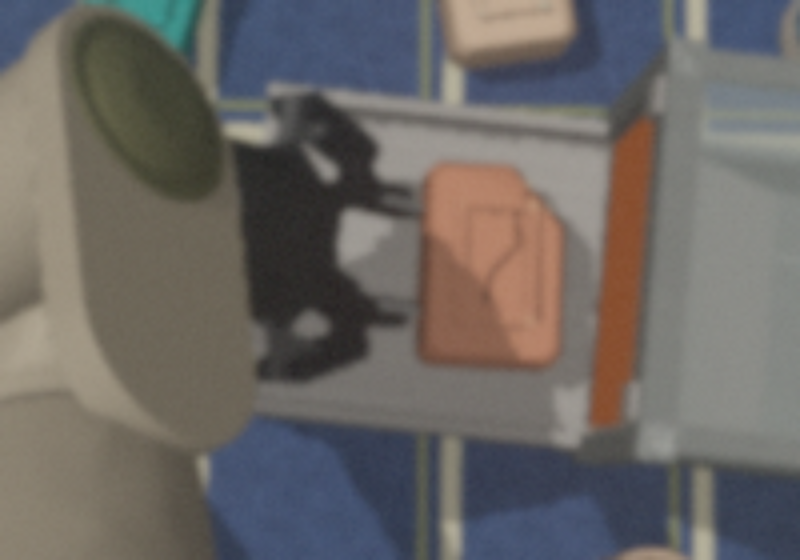

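```bash
python3 - <<'E'
from path import *
s=sense()
F=np.array([556,-48.2,0]);f=np.array([-.0965,-.9953,0]);yb=np.array([.9953,-.0965,0])
L=lambda x,y,z:F+f*x+yb*y+[0,0,z]
print((s["ee_pos"]-F)@f,(s["ee_pos"]-F)@yb)
P=[L(-101+8*k,-0.2*k,103) for k in range(1,13)]
print(np.round(P[-1]),rows(s,P))
E
```

```text
-100.73183733758096 -0.07591253887806593
[554. -43. 103.] [[-1, 6, 5], [-1, 13, 9], [-2, 19, 14], [-3, 25, 19], [-3, 32, 24], [-4, 38, 29], [-5, 44, 34], [-5, 51, 38], [-6, 57, 43], [-7, 63, 48], [-7, 70, 53], [-8, 76, 58]]
```

Emit:
arm_command([
  [-1,6,5,0],
  [-1,13,9,0],
  [-2,19,14,0],
  [-3,25,19,0],
  [-3,32,24,0],
  [-4,38,29,0],
  [-5,44,34,0],
  [-5,51,38,0],
  [-6,57,43,0],
  [-7,63,48,0],
  [-7,70,53,0],
  [-8,76,58,0],
])

```text
t: 16.7
ee_pos: [554.3, -43.7, 103.0]
tool_rot: [0.322, 0.947, -0.021, 0.005]
wrist_force: [0.8, 4.5, 4.0]
gripper_width: 42.6
```

```bash
python3 st.py; python3 - <<'E'
from path import *
for n in ["wrist","top"]:
    p=get_image(n);cv2.imwrite(f"pics/{n}5.png",p["img"][:,:,::-1])
cv2.imwrite("pics/top5z.png",cv2.resize(p["img"][150:290,230:430,::-1],None,fx=4,fy=4))
s=sense()
F=np.array([556,-48.2,0]);f=np.array([-.0965,-.9953,0]);yb=np.array([.9953,-.0965,0])
L=lambda x,y,z:F+f*x+yb*y+[0,0,z]
a=(s["ee_pos"]-F)@f
print(a,(s["ee_pos"]-F)@yb,rows(s,[L(k,-2,103) for k in (0,5,10,14)]))
E
```

```text
16.7 [554.3 -43.7 103. ] [[0.999, -0.043, -0.004], [-0.036, -0.792, -0.609], [0.023, 0.609, -0.793]] [-0.008  0.601  1.499 -0.728  1.158  0.379] tilt 37.4 [0.8 4.5 4. ]
-3.83070894251329 -2.5206031239802695 [[0, 3, 2], [0, 7, 5], [0, 11, 8], [-1, 14, 11]]
```

View pics/wrist5.png

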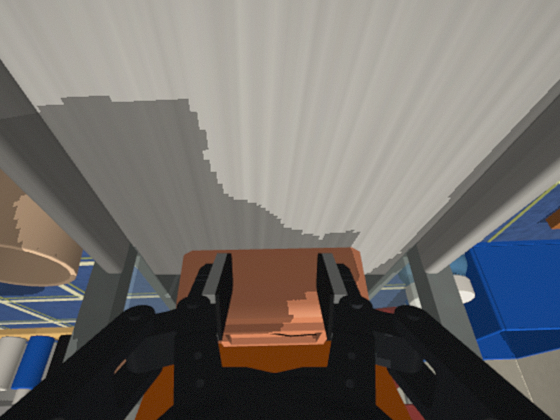

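View pics/top5z.png

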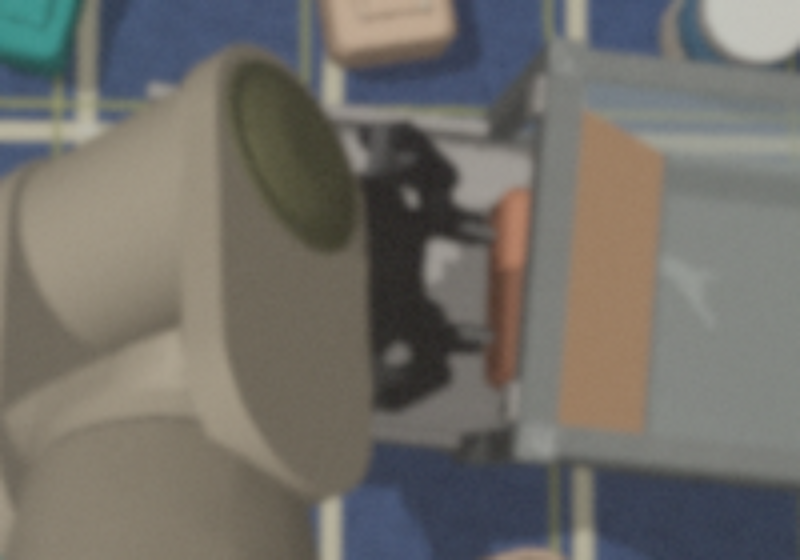

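Emit:
arm_command([
  [0,5,4,0],
  [0,9,7,0],
  [0,14,11,0],
  [0,14,11,0],
])

```text
t: 17.3
ee_pos: [553.0, -62.5, 102.5]
tool_rot: [0.322, 0.947, -0.022, 0.004]
wrist_force: [0.3, -0.2, 0.2]
gripper_width: 42.9
```

```bash
cat > look.py <<'E'
import sys
from path import *
k=sys.argv[1]
a=get_image("wrist");b=get_image("top")
cv2.imwrite(f"pics/w{k}.png",np.hstack([cv2.resize(a["img"][:,:,::-1],(400,300)),cv2.resize(b["img"][150:290,230:430,::-1],(400,300))]))
s=sense()
F=np.array([556,-48.2,0]);f=np.array([-.0965,-.9953,0])
print((s["ee_pos"]-F)@f)
E
python3 st.py;python3 look.py 6
```

```text
17.3 [553.  -62.5 102.5] [[0.999, -0.043, -0.006], [-0.038, -0.792, -0.61], [0.022, 0.609, -0.793]] [-0.042  0.596  1.512 -0.737  1.135  0.362] tilt 37.5 [ 0.3 -0.2  0.2]
14.086070575725278
```

View pics/w6.png

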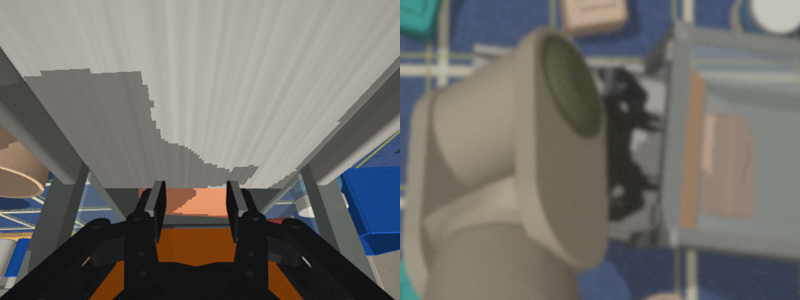

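Emit:
arm_command([
  [1,-10,-8,0],
  [2,-25,-19,0],
  [3,-40,-31,0],
  [5,-55,-43,0],
  [6,-75,-58,0],
  [7,-95,-74,0],
  [8,-110,-88,0],
  [9,-125,-102,0],
  [10,-135,-115,0],
  [10,-135,-115,0],
])

```text
t: 18.65
ee_pos: [569.9, 115.5, 112.0]
tool_rot: [0.322, 0.947, -0.021, 0.005]
wrist_force: [0.0, -0.8, 0.8]
gripper_width: 42.5
```

```bash
python3 st.py;python3 look.py 7; python3 - <<'E'
from path import *
p=get_image("side");cv2.imwrite("pics/s7.png",p["img"][:,:,::-1])
E
```

```text
18.65 [569.9 115.5 112. ] [[0.999, -0.043, -0.004], [-0.036, -0.792, -0.609], [0.023, 0.609, -0.793]] [ 0.258  0.681  1.288 -0.638  1.409  0.486] tilt 37.4 [ 0.  -0.8  0.8]
-162.97615480498712
```

View pics/w7.png

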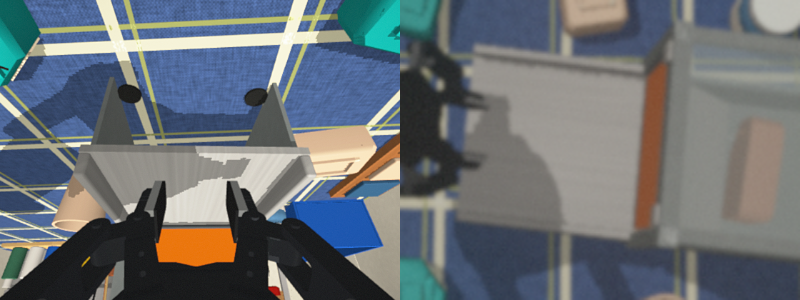

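View pics/s7.png

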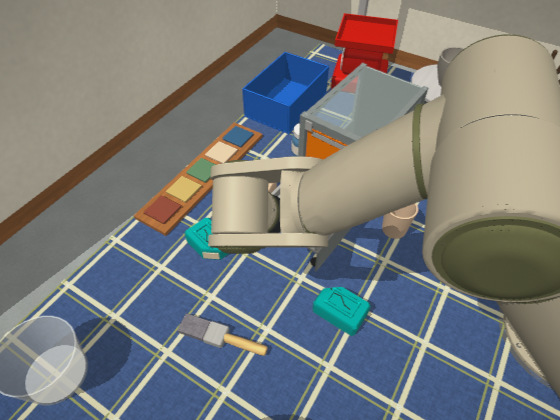

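Emit:
arm_command([
  [1,-10,-40,0],
  [2,0,-90,0],
  [3,10,-140,0],
  [3,20,-190,0],
  [3,30,-240,0],
  [3,30,-240,0],
])

```text
t: 19.55
ee_pos: [573.0, 237.1, 323.4]
tool_rot: [0.321, 0.947, -0.022, 0.007]
wrist_force: [-0.6, -0.6, -0.5]
gripper_width: 42.7
```

```bash
python3 st.py; python3 - <<'E'
from path import *
p=get_image("top");pickle.dump(p,open("top8.pkl","wb"))
cv2.imwrite("pics/top8.png",p["img"][:,:,::-1])
cv2.imwrite("pics/top8z.png",cv2.resize(p["img"][150:290,330:530,::-1],None,fx=4,fy=4,interpolation=cv2.INTER_CUBIC))
for o in ["reject","flap","good_dish","beaker","glaze_jar","brush"]:
    print(o,[(np.round(d["location"]).tolist(),round(d["score"],2)) for d in spot_in(p,o)][:4])
W=cloud(p);print(W[180:250:10,400:440:8,2].round())
F=np.array([556,-48.2,0]);f=np.array([-.0965,-.9953,0])
for u in (395,405,420,435,445): print(u,[round(float((onplane(p,u,225,z)-F)@f)) for z in (8,50,90)])
E
```

```text
19.55 [573.  237.1 323.4] [[0.999, -0.047, -0.001], [-0.038, -0.793, -0.608], [0.028, 0.607, -0.794]] [ 0.432  0.641  0.734 -0.647  1.988  0.276] tilt 37.3 [-0.6 -0.6 -0.5]
reject [([398.0, 183.0, 36.0], 0.86), ([731.0, 186.0, 33.0], 0.77)]
flap [([551.0, -103.0, 247.0], 0.38)]
good_dish [([740.0, -4.0, 35.0], 0.64)]
beaker [([384.0, -86.0, 36.0], 0.55)]
glaze_jar [([706.0, -192.0, 79.0], 0.58)]
brush [([551.0, 355.0, 15.0], 0.78)]
[[249. 248. 248. 248. 248.]
 [249. 249. 248. 251. 249.]
 [251. 248. 249. 251. 249.]
 [248. 250. 248. 249. 248.]
 [250. 248. 249. 251. 249.]
 [251. 250. 247. 248. 248.]
 [249. 248. 247. 249. 248.]]
395 [115, 104, 92]
405 [138, 125, 113]
420 [171, 157, 144]
435 [205, 189, 175]
445 [228, 211, 195]
```

View pics/top8.png

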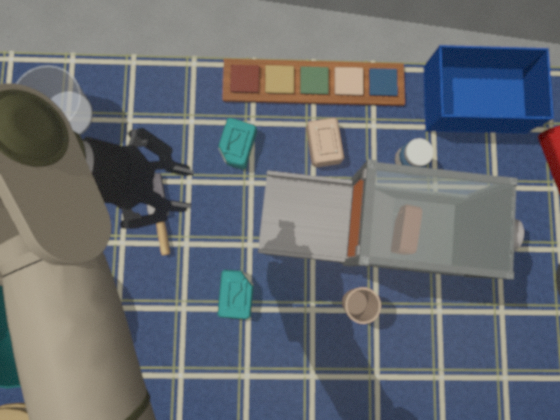

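View pics/top8z.png

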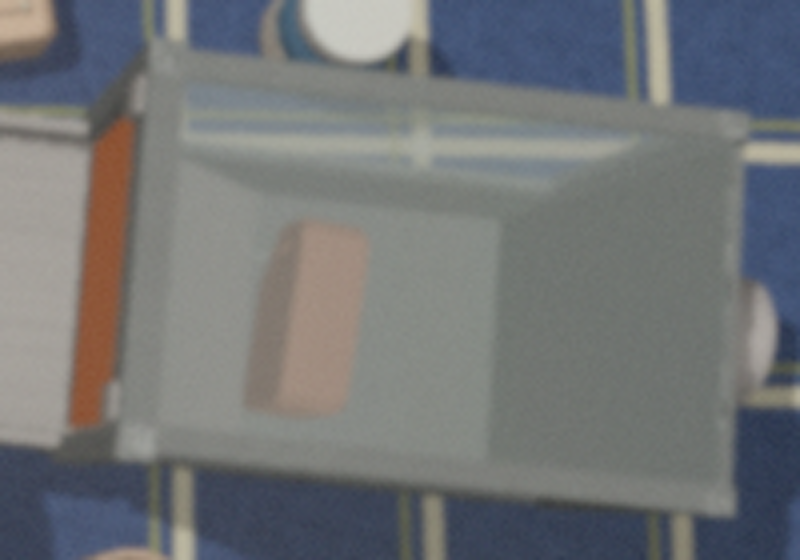

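```bash
python3 -c "
from bench import *
print(close_job(),sense()['t'])"
```

```text
the job is handed in; nothing more can be done
the job is handed in; nothing more can be done
```

The cracked dish is in the shard box and the job is handed in, at about 20 s of the 37 s allowed.

**How it was done:** The move rows cannot tilt the tool. I reached past the arm's limit in small steps on the far side of the bench until the tool leaned about 37°. I then pushed the dish square along the tray with two fingertips at about 6 N. The force fell to zero as it went over the lip with my tips about 20 mm past the flap. I drew the fingers straight back out and lifted clear.

**Last checks, from the top camera:**
- **Flap and tray:** the flap hangs shut and the tray is empty.
- **Dish:** it shows through the clear roof, standing on its edge at the foot of the chute, inside the drawer. I judged this from the picture only, because the depth reading stops at the roof. The detection network did not find it there, reporting only the two turquoise look-alikes.
- **Other things:** the sound dish, beaker and glaze jar are within about 4 mm of where they were, which is the network's accuracy. The brush was half hidden by the arm and came out about 45 mm off. The side view taken before I lifted clear showed it in its place, and nothing came near it.
- **Robot:** touching nothing, with wrist force at about 1 N, which is noise.

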